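# Call for colour and point out the two jars

### The job

Call the assistant by pressing the red button on the bench right down and letting it go, then show which colours to bring: with the fingertips a couple of centimetres above the middle of the lid, point straight down at the blue jar and stay there for two seconds, then point at the amber jar in the same way and finish still pointing at it after two seconds. Do not touch or move any jar, do not point at the green or red jar (pass them high or around), and leave the bottle and the steel jacks alone.

Things in the scene. Friction and masses are not known exactly. Their poses are not given: they have to be found in the camera images.
- call (a joint): Travel of the red call button: 0 = up, 0.008 m = fully down. Pressed straight down against a spring (4 N at full travel), it comes back up when let go.
- call_top (a point): Centre of the top face of the red call button (round, 40 mm across, in a round black housing); it goes down with the button. The button sits on a fixed grey box 80 x 100 x 60 mm high on the bench between the robot and the rack.
- rack: Fixed low wooden rack, 110 mm deep (x) by 460 mm long (y), origin at the centre of its underside, z up. The four jars stand in a row along its y axis, about 105 mm apart in any order, on its board 30 mm above the bench; lips along both long edges reach 45 mm above the bench.
- blue_jar: Closed round pot of blue glass grains, standing upright on the rack: blue body 62 mm across, white lid 66 mm across with a 46 mm blue disc in its middle. Origin: centre of the underside; z up; the top of the lid is 80 mm above the origin. First to be pointed at.
- amber_jar: Closed round pot of amber glass grains, standing upright on the rack: amber body 62 mm across, white lid 66 mm across with a 46 mm amber disc in its middle. Origin: centre of the underside; z up; the top of the lid is 80 mm above the origin. Amber is an orange-yellow. Second to be pointed at.
- green_jar: Closed round pot of green glass grains, standing upright on the rack: green body 62 mm across, white lid 66 mm across with a 46 mm green disc in its middle. Origin: centre of the underside; z up; the top of the lid is 80 mm above the origin. Not to be pointed at.
- red_jar: Closed round pot of red glass grains, standing upright on the rack: red body 62 mm across, white lid 66 mm across with a 46 mm red disc in its middle. Origin: centre of the underside; z up; the top of the lid is 80 mm above the origin. Not to be pointed at.
- bottle: White drinking bottle with black cap, 66 mm across, 180 mm tall, standing on the bench left of the rack. Origin: centre of its underside. Leave alone.
- jacks: Pair of dark steel glassworker's jacks (large tongs), about 300 mm long along its x and 56 mm wide, up to 16 mm high, lying flat on the bench right of the rack. Origin: on the bench, near its middle. Leave alone.
Things that resemble listed ones, but are neither listed nor needed, are in the scene too. Leave any pink look-alike of the amber_jar alone.

How it is judged:
On the way, in this order (a step that is already met when the one before it is completed fails the run):
1. the call button is pressed right down (at least 6.5 of its 8 mm) (value of joint call above 0.0065 m), for 0.05 s.
2. the button is let go (value of joint call below 0.002 m), for 0.05 s.
3. the fingertips dwell just above the middle of the blue jar's lid (horizontal distance between the grasp point and blue_jar below 0.028 m and z of the grasp point in the frame of blue_jar between 0.101 and 0.15 m), for 1.7 s.
4. the fingertips dwell just above the middle of the amber jar's lid (horizontal distance between the grasp point and amber_jar below 0.028 m and z of the grasp point in the frame of amber_jar between 0.101 and 0.15 m), for 1.7 s.
At the end, for the whole second after the job is handed in: The fingers still point at the amber jar (within 28 mm of its lid's middle from above, fingertips about 2 to 50 mm over it); the button is up; all jars upright within 10 mm of their starts, the bottle and the jacks within 15 mm (all of step 4 and value of joint call below 0.002 m and distance of each of blue_jar, amber_jar, green_jar, red_jar from where it was at the start of the episode below 0.01 m and angle between each of blue_jar, amber_jar, green_jar, red_jar's own z axis and vertical below 0.15 rad and distance of each of bottle, jacks from where it was at the start of the episode below 0.015 m); the robot touches nothing.
It fails at once if a jar is touched by the robot (contact force between any of the fingers, the arm and blue_jar above 0.3 N or contact force between any of the fingers, the arm and amber_jar above 0.3 N or contact force between any of the fingers, the arm and green_jar above 0.3 N or contact force between any of the fingers, the arm and red_jar above 0.3 N).
It fails at once if a jar is shifted, lifted or tipped (distance of any of blue_jar, amber_jar, green_jar, red_jar from where it was at the start of the episode above 0.01 m or angle between any of blue_jar, amber_jar, green_jar, red_jar's own z axis and vertical above 0.15 rad).
It fails at once if the green or the red jar is pointed at (fingertips within about 3 cm above the middle of its lid) ((horizontal distance between the grasp point and green_jar below 0.02 m and z of the grasp point in the frame of green_jar below 0.13 m) or (horizontal distance between the grasp point and red_jar below 0.02 m and z of the grasp point in the frame of red_jar below 0.13 m)).
It fails at once if the bottle or the jacks are disturbed (distance of any of bottle, jacks from where it was at the start of the episode above 0.015 m or angle between bottle's own z axis and vertical above 0.2 rad).
It also fails if it takes over 51 s, if anything falls off the work surface, if the arm or the gripper's body presses on something with over 40 N, if the wrist force passes 120 N, or if a joint passes its speed limit or range.

### The arm

A 7-joint arm with a two-finger parallel gripper is mounted at the origin on the work surface. World frame = base frame: x ahead of the robot, y to its left, z up, the work surface at z = 0. Lengths are in m, angles in rad, forces in N, time in s.
With the tool pointing down it reaches from about 0.4 to 0.85 m from the base axis. Payload 10.4 kg.
Tool frame: the origin (TCP) lies between the finger pads; the fingertips stand 8 mm ahead of it and the grasp point (between the pads) lies 11 mm behind it; z points along the fingers, x is the direction in which the jaws open and shut, and the axes are right-handed (so a half turn about z gives the same grasp; the last joint's range is limited). The gripper opens to 87 mm and grips with 3 to 60 N. Pads are 19 mm wide; open, the fingers measure 117 mm over their backs; the gripper's body (75 mm by 190 mm) begins 51 mm behind the grasp point.
Start: joints at [1.104, 0.332, -0.065, 1.46, 0.022, 1.35, -0.088], TCP at [0.268, -0.564, 0.231] pointing down, gripper open.
Joint ranges: [-2.6, 2.6], [-0.5, 2.12], [-1.47, 1.34], [0.16, 2.42], [-1.27, 4.41], [0.06, 2.06], [-2.6, 2.6]. Speed limits (rad/s): [2.22, 2.22, 2.79, 2.79, 3.14, 3.14, 3.14].

### API

Orientations are given as a unit quaternion [x, y, z, w].
In Python, from bench import r, viewer gives the robot as it stands.
- The arm moves only by the tool apply_moves, never from a script. Its argument "increments" is a list of rows, each an object with "grip": the closure in counts, from 0 (fully open) to 255 (shut); "xyz": the shift along the tool's x, y, z in mm, a list of three; "rotation": the turn, a rotation vector about the tool's x, y, z in degrees, a list of three. A call has 1 to 5 rows; each row is the pose to reach, as a shift and turn from the pose measured when the call began, along the tool's axes at that moment; what a row does not reach only later rows make up. A row lasts 1/8 s, in which the tool goes at most 62.5 mm and 10.7 degrees, less where a joint would pass 70% of its speed; a pose out of reach is approached as far as the arm can. A call with a gripper value outside its range is refused whole. The fingers move at their own pace and stop on an object; "squeeze" is the grip in N (left out, the last holds). Time passes only in rows, so rows that repeat a pose let the fingers close. It gives the time, the measured TCP pose, the force and the opening at its end, in the units of the state.
- r.read_state(): the state, without advancing time (a new reading comes with each control period).
- viewer.camera(name): name is "scene" or "top"; returns a dict with "img" (384x512x3 uint8, blue, green, red), "range_z" (384x512 float32, m along the optical axis (not along the pixel's ray), 0 where there is no reading), "vertical_fov" (degrees; the focal length in pixels is half the picture's height over the tangent of half this angle, whatever the lens; pixels are square), "cx", "cy" (the principal point, pixels), "D" ([k1, k2, p1, p2, k3] as OpenCV has them; the pictures are not rectified), "rvec" (rotation vector, rad) and "tvec" (3), from world to camera coordinates, as OpenCV has them. Camera axes: x right, y down, z forward; pixel columns grow to the right and rows downward; lengths in m; the calibration is good to about 2 mm. A picture is of the moment at which its call begins.
- r.close_job(): hands the job in, once; it reports no verdict.
The state is a dict: "time": time; "joint_positions": joint angles; "joint_vel": joint speeds; "joint_torque": joint torques, N m; "ee_pos": TCP position; "eef_rot": TCP orientation; "ft_force": force on the tool from outside, world axes, zero at the start; "torque": the same for the moment, N m; "width": finger opening in m.
Only numpy, scipy, OpenCV 4.12 (cv2) and the standard library are available. Lean on these libraries where they do the work, as an engineer would, in place of code of your own. Each camera call takes 0.05 s, during which the arm holds its last target.

## Working session

There is one attempt and no reset: what is moved stays moved. The work goes in short steps, Python scripts to look and compute and a tool call to move; the robot and the scene stay as the last step left them, time stands still between calls to the robot, and variables do not carry over. Pictures are saved under pics/ and viewed, and the job is handed in when it is done.

Besides the shell and the picture viewer there is one more tool, called as name(argument=value, ...), one argument or row to a line, values as JSON. apply_moves: Moves the arm, as the interface text tells. Its arguments: {"type":"object","properties":{"increments":{"type":"array","items":{"type":"object","properties":{"grip":{"type":"number"},"xyz":{"type":"array","items":{"type":"number"}},"rotation":{"type":"array","items":{"type":"number"}}}}},"squeeze":{"type":"number"}},"required":["increments"]}

```bash
mkdir -p pics; ls; cat > h.py <<'E'
import numpy as np, cv2
from bench import r, viewer
def shot(n,tag):
    c=viewer.camera(n); cv2.imwrite(f'pics/{tag}.png',c['img']); np.savez(f'{tag}.npz',**{k:np.array(v) for k,v in c.items()}); return c
def world(c,u,v,z=None):
    f=c['img'].shape[0]/2/np.tan(np.radians(float(c['vertical_fov']))/2)
    K=np.array([[f,0,float(c['cx'])],[0,f,float(c['cy'])],[0,0,1]])
    p=cv2.undistortPoints(np.array([[[u,v]]],float),K,np.array(c['D'],float).ravel())[0,0]
    R=cv2.Rodrigues(np.array(c['rvec'],float).ravel())[0]; t=np.array(c['tvec'],float).ravel()
    o=-R.T@t; d=R.T@np.array([p[0],p[1],1])
    if z is None: return o+d*float(c['range_z'][int(round(v)),int(round(u))])
    return o+d*(z-o[2])/d[2]
E
python3 - <<'E'
from h import *
for n in('scene','top'):
    c=shot(n,n+'0')
    print(n,c['vertical_fov'],c['D'],c['cx'],c['cy'])
    cv2.imwrite(f'pics/{n}0.png',c['img'])
s=r.read_state(); print({k:np.round(s[k],3) for k in s})
E
```

```text
pics
scene 56.14174971752898 [-0.04804262  0.          0.          0.          0.        ] 258.6819525643322 189.5314652574551
top 47.36736468081262 [-0.13375795  0.          0.          0.          0.        ] 261.90935828733245 190.11868691541042
{'time': np.float64(0.1), 'joint_positions': array([ 1.104,  0.333, -0.065,  1.461,  0.022,  1.35 , -0.088]), 'joint_vel': array([-0.001, -0.   , -0.   , -0.003,  0.   ,  0.   ,  0.   ]), 'joint_torque': array([ 1.0000e-03, -6.2454e+01,  2.5000e-02, -3.9072e+01, -6.1000e-02,
        3.7000e-02, -0.0000e+00]), 'ee_pos': array([ 0.268, -0.564,  0.23 ]), 'eef_rot': array([ 0.845, -0.534, -0.001, -0.   ]), 'ft_force': array([0.289, 0.098, 0.187]), 'torque': array([ 0.022, -0.011, -0.012]), 'width': np.float64(0.087)}
```

View pics/scene0.png

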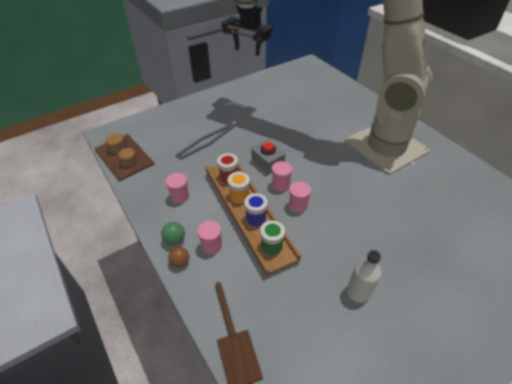

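View pics/top0.png

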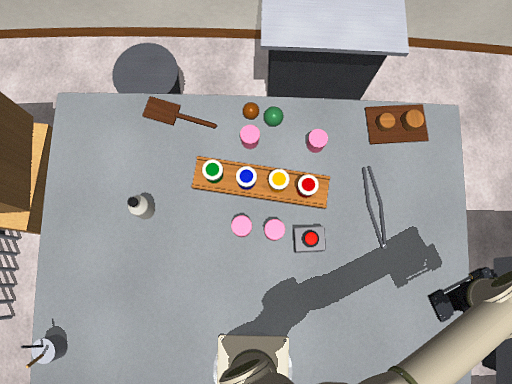

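The top view shows the lids left to right: green (212,170), blue (246,177), amber (279,180) and red (308,184). The red button is at (311,239), the bottle at (138,205) and the jacks at about (373,205). Pink look-alikes are at (241,226), (275,230), (250,135) and (317,139).
Possible mix-ups: red button (311,239) with the red jar lid (308,184); amber lid (279,180) with the brown pots (386,120) and (414,119), the brown ball (251,111) and the pink pots; green lid with the green ball (273,117).

```bash
python3 - <<'E'
from h import *
c=dict(np.load('top0.npz')); im=c['img']
cv2.imwrite('pics/crop0.png',cv2.resize(im[120:270,180:340],None,fx=4.5,fy=4,interpolation=cv2.INTER_CUBIC) if 0 else cv2.resize(im[125:265,185:345],None,fx=4,fy=4,interpolation=cv2.INTER_CUBIC))
hsv=cv2.cvtColor(im,cv2.COLOR_BGR2HSV)
for n,u,v,z in[('green',212,170,.11),('blue',246,177,.11),('amber',279,180,.11),('red',308,184,.11),('button',311,239,.075)]:
    p=hsv[v,u].astype(int); m=np.zeros(im.shape[:2],np.uint8)
    d=np.abs(hsv.astype(int)-p); d[...,0]=np.minimum(d[...,0],180-d[...,0])
    m[(d[...,0]<8)&(hsv[...,1]>150)]=1; w=np.zeros_like(m); w[v-11:v+12,u-11:u+12]=1
    N,l,s,ce=cv2.connectedComponentsWithStats(m*w)
    k=l[v,u]; q=ce[k]
    dm=world(c,*q); print(n,p,q.round(1),s[k],'depth',dm.round(3),'plane',world(c,*q,z).round(3), world(c,*q,dm[2]).round(3))
for n,u,v in[('bench',340,200),('box',300,228),('pink',241,226),('pink',275,230),('bottle',134,203)]: print(n,world(c,u,v).round(3))
E
```

```text
green [ 68 255 149] [211.9 169. ] [206 163  13  13 126] depth [0.644 0.146 0.107] plane [0.643 0.146 0.11 ] [0.644 0.146 0.107]
blue [115 238 220] [246.  175.6] [240 170  13  13 133] depth [0.623 0.036 0.116] plane [0.625 0.036 0.11 ] [0.623 0.036 0.116]
amber [ 24 255 254] [278.7 178.3] [272 172  14  13 138] depth [ 0.62  -0.07   0.107] plane [ 0.619 -0.07   0.11 ] [ 0.62  -0.07   0.107]
red [178 255 222] [308. 184.] [302 178  13  13 136] depth [ 0.603 -0.165  0.108] plane [ 0.603 -0.164  0.11 ] [ 0.603 -0.165  0.108]
button [  1 213 253] [310.7 238. ] [305 232  13  13 135] depth [ 0.432 -0.177  0.085] plane [ 0.433 -0.179  0.075] [ 0.432 -0.177  0.085]
bench [ 0.573 -0.291 -0.001]
box [ 0.466 -0.145  0.061]
pink [0.465 0.047 0.08 ]
pink [ 0.456 -0.063  0.076]
bottle [0.514 0.37  0.184]
```

View pics/crop0.png

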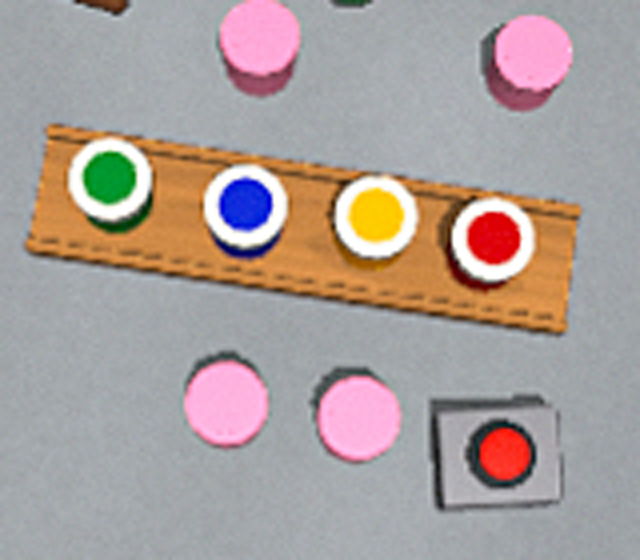

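```bash
cat >> h.py <<'E'
from scipy.spatial.transform import Rotation as Ro
def go(*tgt):
    s=r.read_state(); R=Ro.from_quat(s['eef_rot'])
    print('t',round(float(s['time']),2),'tcp',np.round(s['ee_pos'],4),'F',np.round(s['ft_force'],2),'w',np.round(s['width'],4))
    for t in tgt: print(t,'mm tool:',(R.inv().apply(np.array(t)-s['ee_pos'])*1000).round(1))
    z=R.as_matrix()[:,2]; Rc=Ro.align_vectors([[0,0,-1]],[z])[0]; print('tilt fix rotvec tool deg',np.degrees(R.inv().apply(Rc.as_rotvec())).round(2))
E
python3 - <<'E'
from h import *
c=dict(np.load('top0.npz'))
for n,u,v in[('green',212,169),('blue',246,175.6),('amber',278.7,178.3),('red',308,184),('button',310.7,238)]:
    P=np.array([world(c,int(u)+i,int(v)+j) for i in range(-4,6) for j in range(-4,6)]); print(n,np.median(P,0).round(4),P[:,2].std().round(4))
s=dict(np.load('scene0.npz')); hsv=cv2.cvtColor(s['img'],cv2.COLOR_BGR2HSV)
for n,u,v,z in[('green',273,231,.11),('blue',256,203,.11),('amber',239,181,.11),('red',228,160,.11),('button',268,147,.083)]:
    p=hsv[v,u].astype(int); d=np.abs(hsv.astype(int)-p); d[...,0]=np.minimum(d[...,0],180-d[...,0])
    m=((d[...,0]<8)&(hsv[...,1]>140)).astype(np.uint8); w=np.zeros_like(m); w[v-8:v+9,u-12:u+13]=1
    N,l,st,ce=cv2.connectedComponentsWithStats(m*w); k=l[v,u]; q=ce[k]; print(n,q.round(1),st[k],world(s,*q,z).round(4))
i=s['img'][120:270,180:340]; cv2.imwrite('pics/crop1.png',cv2.resize(i,None,fx=4,fy=4,interpolation=cv2.INTER_CUBIC)[:600])
go([.432,-.177,.15],[.432,-.177,.23])
E
```

```text
green [0.6419 0.1429 0.1112] 0.2341
blue [0.6254 0.0328 0.1116] 0.1366
amber [ 0.6182 -0.0691  0.1107] 0.0027
red [ 0.6006 -0.1649  0.1126] 0.1365
button [ 0.4302 -0.1766  0.0859] 0.1391
green [272.3 229.6] [266 225  13  10 102] [0.643  0.1476 0.11  ]
blue [255.6 201.2] [250 197  12   9  89] [0.624  0.0376 0.11  ]
amber [238.2 178.8] [232 175  13   9  90] [ 0.6179 -0.0679  0.11  ]
red [227.  159.6] [222 157  11   7  60] [ 0.6019 -0.1624  0.11  ]
button [268.  146.3] [263 142  11   9  79] [ 0.4352 -0.1694  0.083 ]
t 0.1 tcp [ 0.2682 -0.5642  0.2298] F [0.29 0.1  0.19] w 0.0872
[0.432, -0.177, 0.15] mm tool: [-279.2 -314.2   80.2]
[0.432, -0.177, 0.23] mm tool: [-2.793e+02 -3.142e+02  2.000e-01]
tilt fix rotvec tool deg [0.   0.07 0.  ]
```

View pics/crop1.png

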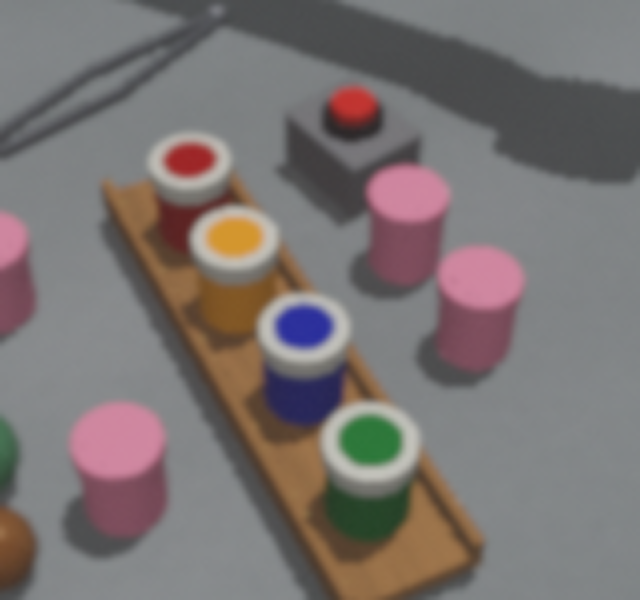

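The close crop confirms the choice: the button is the red cap on the grey box. The blue lid is third and amber second along the rack as seen in the scene view. Both cameras agree on the lids to within about 5 mm. Now closing the fingers and heading to above the button.

apply_moves(
  increments=[
    {"grip": 255, "xyz": [-35, -40, 0], "rotation": [0, 0, 0]},
    {"grip": 255, "xyz": [-70, -80, 0], "rotation": [0, 0, 0]},
    {"grip": 255, "xyz": [-105, -120, 0], "rotation": [0, 0, 0]},
    {"grip": 255, "xyz": [-140, -160, 0], "rotation": [0, 0, 0]},
    {"grip": 255, "xyz": [-170, -190, 0], "rotation": [0, 0, 0]},
  ],
  squeeze=5,
)

```text
time: 0.72
ee_pos: [0.3675, -0.3267, 0.2298]
eef_rot: [0.846, -0.533, -0.001, -0.0]
ft_force: [0.8, -0.5, 0.4]
width: 0.0449
```

```bash
python3 - <<'E'
from h import *
go([.431,-.176,.15],[.431,-.176,.23])
E
```

```text
t 0.72 tcp [ 0.3675 -0.3267  0.2298] F [ 0.76 -0.51  0.39] w 0.0449
[0.431, -0.176, 0.15] mm tool: [-108.6 -122.2   80. ]
[0.431, -0.176, 0.23] mm tool: [-108.7 -122.2   -0. ]
tilt fix rotvec tool deg [0.01 0.09 0.  ]
```

apply_moves(
  increments=[
    {"grip": 255, "xyz": [-35, -40, 15], "rotation": [0, 0, 0]},
    {"grip": 255, "xyz": [-70, -80, 40], "rotation": [0, 0, 0]},
    {"grip": 255, "xyz": [-100, -112, 65], "rotation": [0, 0, 0]},
    {"grip": 255, "xyz": [-109, -122, 80], "rotation": [0, 0, 0]},
    {"grip": 255, "xyz": [-109, -122, 80], "rotation": [0, 0, 0]},
  ],
)

```text
time: 1.35
ee_pos: [0.43, -0.1753, 0.1491]
eef_rot: [0.846, -0.533, -0.002, -0.0]
ft_force: [-0.3, -0.3, 0.5]
width: 0.0018
```

```bash
python3 - <<'E'
from h import *
go([.431,-.176,.094],[.431,-.176,.08])
c=shot('scene','scene1'); cv2.imwrite('pics/crop2.png',cv2.resize(c['img'][90:200,200:340],None,fx=5,fy=5,interpolation=cv2.INTER_CUBIC))
E
```

```text
t 1.35 tcp [ 0.43   -0.1753  0.1491] F [-0.26 -0.31  0.47] w 0.0018
[0.431, -0.176, 0.094] mm tool: [ 1.2 -0.7 55.1]
[0.431, -0.176, 0.08] mm tool: [ 1.2 -0.7 69.1]
tilt fix rotvec tool deg [0.09 0.18 0.  ]
```

View pics/crop2.png

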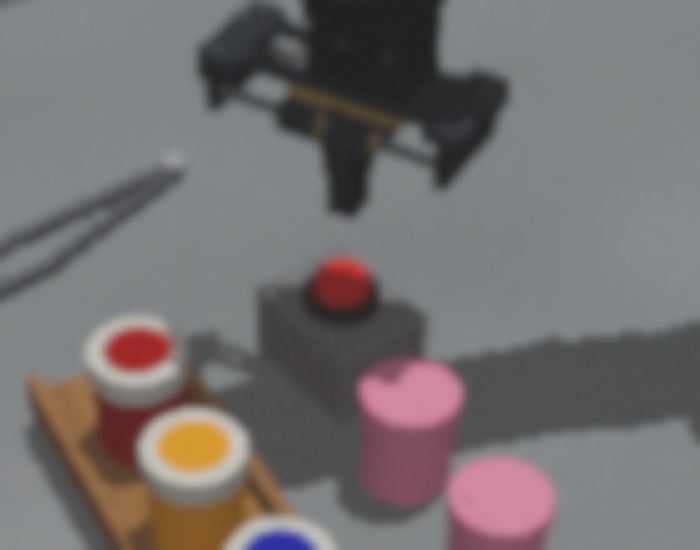

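The closed fingertips (crop 345,212) hang straight over the red cap (342,270). Descending.

apply_moves(
  increments=[
    {"grip": 255, "xyz": [1, -1, 30], "rotation": [0, 0, 0]},
    {"grip": 255, "xyz": [1, -1, 55], "rotation": [0, 0, 0]},
    {"grip": 255, "xyz": [1, -1, 60], "rotation": [0, 0, 0]},
    {"grip": 255, "xyz": [1, -1, 62], "rotation": [0, 0, 0]},
    {"grip": 255, "xyz": [1, -1, 62], "rotation": [0, 0, 0]},
  ],
)

```text
time: 2.02
ee_pos: [0.4319, -0.1778, 0.089]
eef_rot: [0.845, -0.534, -0.0, -0.0]
ft_force: [-0.8, -0.5, 1.9]
width: 0.0003
```

apply_moves(
  increments=[
    {"grip": 255, "xyz": [0, 0, 2], "rotation": [0, 0, 0]},
    {"grip": 255, "xyz": [0, 0, 4], "rotation": [0, 0, 0]},
    {"grip": 255, "xyz": [0, 0, 4], "rotation": [0, 0, 0]},
  ],
)

```text
time: 2.4
ee_pos: [0.4324, -0.1779, 0.0853]
eef_rot: [0.845, -0.534, 0.0, -0.0]
ft_force: [0.2, -0.6, 3.6]
width: 0.0003
```

apply_moves(
  increments=[
    {"grip": 255, "xyz": [0, 0, 2], "rotation": [0, 0, 0]},
    {"grip": 255, "xyz": [0, 0, 3], "rotation": [0, 0, 0]},
    {"grip": 255, "xyz": [0, 0, 4], "rotation": [0, 0, 0]},
    {"grip": 255, "xyz": [0, 0, 4], "rotation": [0, 0, 0]},
  ],
)

```text
time: 2.9
ee_pos: [0.4326, -0.178, 0.0837]
eef_rot: [0.845, -0.534, 0.001, 0.0]
ft_force: [-13.8, 5.0, 36.8]
width: 0.0005
```

The force jumped to 37 N at TCP z = 0.0837, so the button is at its stop. Letting go and rising.

apply_moves(
  increments=[
    {"grip": 255, "xyz": [0, 0, -5], "rotation": [0, 0, 0]},
    {"grip": 255, "xyz": [0, 0, -25], "rotation": [0, 0, 0]},
    {"grip": 255, "xyz": [0, 0, -65], "rotation": [0, 0, 0]},
    {"grip": 255, "xyz": [0, 0, -115], "rotation": [0, 0, 0]},
    {"grip": 255, "xyz": [0, 0, -150], "rotation": [0, 0, 0]},
  ],
)

```text
time: 3.52
ee_pos: [0.4328, -0.1777, 0.2356]
eef_rot: [0.846, -0.534, 0.001, 0.0]
ft_force: [0.3, 0.3, -0.1]
width: 0.0003
```

```bash
python3 - <<'E'
from h import *
go([.624,.037,.23],[.624,.037,.146])
c=shot('scene','scene2'); cv2.imwrite('pics/crop3.png',cv2.resize(c['img'][90:200,200:340],None,fx=5,fy=5,interpolation=cv2.INTER_CUBIC))
E
```

```text
t 3.52 tcp [ 0.4328 -0.1777  0.2356] F [ 0.35  0.27 -0.08] w 0.0003
[0.624, 0.037, 0.23] mm tool: [-111.7 -264.9    5.6]
[0.624, 0.037, 0.146] mm tool: [-111.9 -264.9   89.6]
tilt fix rotvec tool deg [-0.06 -0.12  0.  ]
```

View pics/crop3.png

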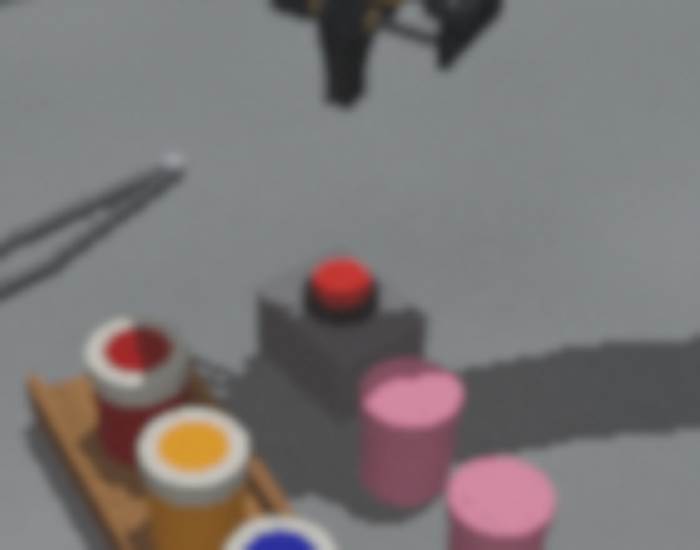

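The button is back up (342,285) and the jars haven't moved. Moving high to above blue.

apply_moves(
  increments=[
    {"grip": 255, "xyz": [-20, -50, 0], "rotation": [0, 0, 0]},
    {"grip": 255, "xyz": [-42, -100, 0], "rotation": [0, 0, 0]},
    {"grip": 255, "xyz": [-64, -152, 0], "rotation": [0, 0, 0]},
    {"grip": 255, "xyz": [-86, -204, 0], "rotation": [0, 0, 0]},
    {"grip": 255, "xyz": [-105, -250, 0], "rotation": [0, 0, 0]},
  ],
)

```text
time: 4.2
ee_pos: [0.6159, 0.0259, 0.2393]
eef_rot: [0.846, -0.534, 0.003, -0.0]
ft_force: [0.2, -0.3, -0.8]
width: 0.0004
```

apply_moves(
  increments=[
    {"grip": 255, "xyz": [-7, -15, 0], "rotation": [0, 0, 0]},
    {"grip": 255, "xyz": [-7, -15, 0], "rotation": [0, 0, 0]},
  ],
)

```text
time: 4.45
ee_pos: [0.6263, 0.0397, 0.2383]
eef_rot: [0.846, -0.533, 0.002, -0.0]
ft_force: [-0.4, -0.8, 0.1]
width: 0.0005
```

```bash
python3 - <<'E'
from h import *
go([.624,.037,.23],[.624,.037,.146])
c=shot('scene','scene3'); cv2.imwrite('pics/crop4.png',cv2.resize(c['img'][110:260,190:330],None,fx=4,fy=4,interpolation=cv2.INTER_CUBIC))
E
```

```text
t 4.45 tcp [0.6263 0.0397 0.2383] F [-0.4  -0.85  0.13] w 0.0005
[0.624, 0.037, 0.23] mm tool: [1.4 3.2 8.3]
[0.624, 0.037, 0.146] mm tool: [ 1.1  3.5 92.3]
tilt fix rotvec tool deg [-0.17 -0.23  0.  ]
```

View pics/crop4.png

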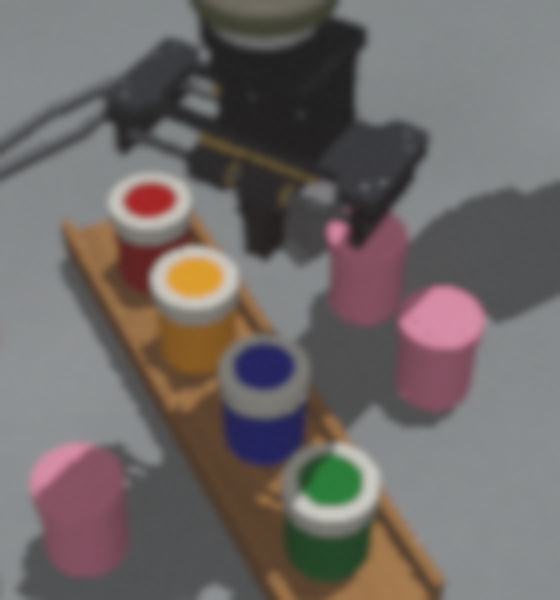

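The fingertips (262,250) are directly above the blue disc (264,367). Descending, then dwelling.

apply_moves(
  increments=[
    {"grip": 255, "xyz": [1, 3, 30], "rotation": [0, 0, 0]},
    {"grip": 255, "xyz": [1, 3, 60], "rotation": [0, 0, 0]},
    {"grip": 255, "xyz": [1, 3, 80], "rotation": [0, 0, 0]},
    {"grip": 255, "xyz": [1, 3, 90], "rotation": [0, 0, 0]},
    {"grip": 255, "xyz": [1, 3, 91], "rotation": [0, 0, 0]},
  ],
)

```text
time: 5.12
ee_pos: [0.6241, 0.0353, 0.1477]
eef_rot: [0.846, -0.534, 0.003, 0.0]
ft_force: [-0.7, -0.1, 0.8]
width: 0.0004
```

```bash
python3 - <<'E'
from h import *
go([.624,.037,.146])
c=shot('scene','scene4'); cv2.imwrite('pics/crop5.png',cv2.resize(c['img'][110:260,190:330],None,fx=4,fy=4,interpolation=cv2.INTER_CUBIC))
E
```

```text
t 5.12 tcp [0.6241 0.0353 0.1477] F [-0.67 -0.08  0.82] w 0.0004
[0.624, 0.037, 0.146] mm tool: [-1.6 -0.6  1.7]
tilt fix rotvec tool deg [-0.15 -0.29  0.  ]
```

View pics/crop5.png

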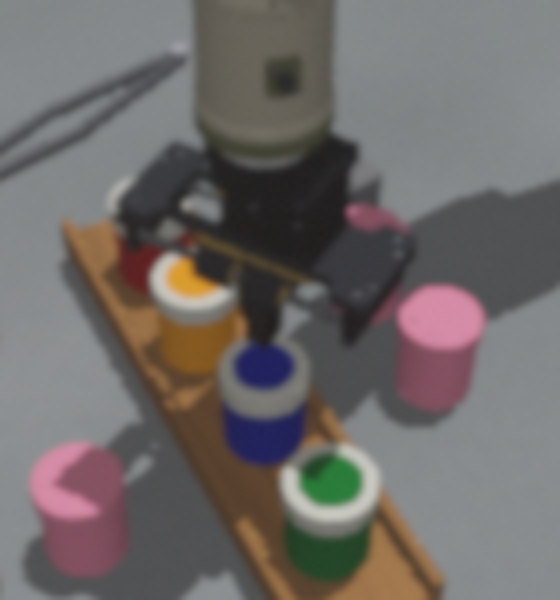

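The tip (262,340) is about 3 cm above the blue disc (264,367), with nothing touched. Dwelling for 2.5 s.

apply_moves(
  increments=[
    {"grip": 255, "xyz": [-1, 0, 2], "rotation": [0, 0, 0]},
    {"grip": 255, "xyz": [-1, 0, 2], "rotation": [0, 0, 0]},
    {"grip": 255, "xyz": [-1, 0, 2], "rotation": [0, 0, 0]},
    {"grip": 255, "xyz": [-1, 0, 2], "rotation": [0, 0, 0]},
    {"grip": 255, "xyz": [-1, 0, 2], "rotation": [0, 0, 0]},
  ],
)

```text
time: 5.8
ee_pos: [0.624, 0.0364, 0.1462]
eef_rot: [0.846, -0.534, 0.003, -0.0]
ft_force: [0.4, -0.1, 0.5]
width: 0.0001
```

apply_moves(
  increments=[
    {"grip": 255, "xyz": [0, 0, 0], "rotation": [0, 0, 0]},
    {"grip": 255, "xyz": [0, 0, 0], "rotation": [0, 0, 0]},
    {"grip": 255, "xyz": [0, 0, 0], "rotation": [0, 0, 0]},
    {"grip": 255, "xyz": [0, 0, 0], "rotation": [0, 0, 0]},
    {"grip": 255, "xyz": [0, 0, 0], "rotation": [0, 0, 0]},
  ],
)

```text
time: 6.42
ee_pos: [0.6241, 0.0364, 0.1462]
eef_rot: [0.846, -0.534, 0.003, -0.0]
ft_force: [-1.1, -0.4, -0.6]
width: 0.0007
```

apply_moves(
  increments=[
    {"grip": 255, "xyz": [0, 0, 0], "rotation": [0, 0, 0]},
    {"grip": 255, "xyz": [0, 0, 0], "rotation": [0, 0, 0]},
    {"grip": 255, "xyz": [0, 0, 0], "rotation": [0, 0, 0]},
    {"grip": 255, "xyz": [0, 0, 0], "rotation": [0, 0, 0]},
    {"grip": 255, "xyz": [0, 0, 0], "rotation": [0, 0, 0]},
  ],
)

```text
time: 7.05
ee_pos: [0.624, 0.0364, 0.1462]
eef_rot: [0.846, -0.534, 0.003, -0.0]
ft_force: [-0.1, 0.9, -0.3]
width: 0.0006
```

apply_moves(
  increments=[
    {"grip": 255, "xyz": [0, 0, 0], "rotation": [0, 0, 0]},
    {"grip": 255, "xyz": [0, 0, 0], "rotation": [0, 0, 0]},
    {"grip": 255, "xyz": [0, 0, 0], "rotation": [0, 0, 0]},
    {"grip": 255, "xyz": [0, 0, 0], "rotation": [0, 0, 0]},
    {"grip": 255, "xyz": [0, 0, 0], "rotation": [0, 0, 0]},
  ],
)

```text
time: 7.68
ee_pos: [0.624, 0.0364, 0.1462]
eef_rot: [0.846, -0.534, 0.003, -0.0]
ft_force: [0.1, 0.5, 0.7]
width: 0.0008
```

```bash
python3 - <<'E'
from h import *
go([.6185,-.069,.19],[.6185,-.069,.146])
E
```

```text
t 7.67 tcp [0.624  0.0364 0.1462] F [0.12 0.45 0.71] w 0.0008
[0.6185, -0.069, 0.19] mm tool: [ 93.   50.2 -43.5]
[0.6185, -0.069, 0.146] mm tool: [92.8 50.3  0.5]
tilt fix rotvec tool deg [-0.2  -0.31 -0.  ]
```

The tool held over blue for 2.5 s. Next, an arc over to amber.

apply_moves(
  increments=[
    {"grip": 255, "xyz": [0, 0, -35], "rotation": [0, 0, 0]},
    {"grip": 255, "xyz": [30, 16, -55], "rotation": [0, 0, 0]},
    {"grip": 255, "xyz": [62, 33, -55], "rotation": [0, 0, 0]},
    {"grip": 255, "xyz": [87, 47, -55], "rotation": [0, 0, 0]},
    {"grip": 255, "xyz": [93, 50, -55], "rotation": [0, 0, 0]},
  ],
)

```text
time: 8.3
ee_pos: [0.6184, -0.0714, 0.2015]
eef_rot: [0.845, -0.535, 0.003, 0.0]
ft_force: [-0.4, 0.2, -0.6]
width: 0.0007
```

```bash
python3 - <<'E'
from h import *
go([.6185,-.069,.146])
E
```

```text
t 8.3 tcp [ 0.6184 -0.0714  0.2015] F [-0.37  0.19 -0.58] w 0.0007
[0.6185, -0.069, 0.146] mm tool: [-2.4 -0.9 55.5]
tilt fix rotvec tool deg [-0.17 -0.35  0.  ]
```

apply_moves(
  increments=[
    {"grip": 255, "xyz": [-2, -1, 20], "rotation": [0, 0, 0]},
    {"grip": 255, "xyz": [-2, -1, 42], "rotation": [0, 0, 0]},
    {"grip": 255, "xyz": [-2, -1, 53], "rotation": [0, 0, 0]},
    {"grip": 255, "xyz": [-2, -1, 55], "rotation": [0, 0, 0]},
    {"grip": 255, "xyz": [-2, -1, 55], "rotation": [0, 0, 0]},
  ],
)

```text
time: 8.93
ee_pos: [0.6191, -0.0689, 0.1468]
eef_rot: [0.845, -0.535, 0.004, 0.0]
ft_force: [-0.1, -1.0, 0.5]
width: 0.0005
```

apply_moves(
  increments=[
    {"grip": 255, "xyz": [0, 0, 0], "rotation": [0, 0, 0]},
    {"grip": 255, "xyz": [0, 0, 0], "rotation": [0, 0, 0]},
    {"grip": 255, "xyz": [0, 0, 0], "rotation": [0, 0, 0]},
    {"grip": 255, "xyz": [0, 0, 0], "rotation": [0, 0, 0]},
    {"grip": 255, "xyz": [0, 0, 0], "rotation": [0, 0, 0]},
  ],
)

```text
time: 9.55
ee_pos: [0.619, -0.0689, 0.1468]
eef_rot: [0.845, -0.535, 0.004, 0.0]
ft_force: [0.2, -1.2, 0.1]
width: 0.0007
```

apply_moves(
  increments=[
    {"grip": 255, "xyz": [0, 0, 0], "rotation": [0, 0, 0]},
    {"grip": 255, "xyz": [0, 0, 0], "rotation": [0, 0, 0]},
    {"grip": 255, "xyz": [0, 0, 0], "rotation": [0, 0, 0]},
    {"grip": 255, "xyz": [0, 0, 0], "rotation": [0, 0, 0]},
    {"grip": 255, "xyz": [0, 0, 0], "rotation": [0, 0, 0]},
  ],
)

```text
time: 10.18
ee_pos: [0.619, -0.0689, 0.1468]
eef_rot: [0.845, -0.535, 0.004, 0.0]
ft_force: [-0.8, 0.5, 0.9]
width: 0.0008
```

apply_moves(
  increments=[
    {"grip": 255, "xyz": [0, 0, 0], "rotation": [0, 0, 0]},
    {"grip": 255, "xyz": [0, 0, 0], "rotation": [0, 0, 0]},
    {"grip": 255, "xyz": [0, 0, 0], "rotation": [0, 0, 0]},
    {"grip": 255, "xyz": [0, 0, 0], "rotation": [0, 0, 0]},
    {"grip": 255, "xyz": [0, 0, 0], "rotation": [0, 0, 0]},
  ],
)

```text
time: 10.8
ee_pos: [0.619, -0.0689, 0.1468]
eef_rot: [0.845, -0.535, 0.004, 0.0]
ft_force: [-0.3, 0.9, 1.2]
width: 0.0004
```

apply_moves(
  increments=[
    {"grip": 255, "xyz": [0, 0, 0], "rotation": [0, 0, 0]},
    {"grip": 255, "xyz": [0, 0, 0], "rotation": [0, 0, 0]},
    {"grip": 255, "xyz": [0, 0, 0], "rotation": [0, 0, 0]},
    {"grip": 255, "xyz": [0, 0, 0], "rotation": [0, 0, 0]},
    {"grip": 255, "xyz": [0, 0, 0], "rotation": [0, 0, 0]},
  ],
)

```text
time: 11.42
ee_pos: [0.619, -0.0689, 0.1468]
eef_rot: [0.845, -0.535, 0.004, 0.0]
ft_force: [-0.4, 0.0, 0.1]
width: 0.0007
```

```bash
python3 - <<'E'
from h import *
c=shot('scene','scene5'); cv2.imwrite('pics/crop6.png',cv2.resize(c['img'][110:260,190:330],None,fx=4,fy=4,interpolation=cv2.INTER_CUBIC))
go([.6185,-.069,.146])
E
```

```text
t 11.47 tcp [ 0.619  -0.0689  0.1468] F [ 0.22 -0.03 -0.76] w 0.0005
[0.6185, -0.069, 0.146] mm tool: [-0.2  0.5  0.8]
tilt fix rotvec tool deg [-0.2  -0.36  0.  ]
```

View pics/crop6.png

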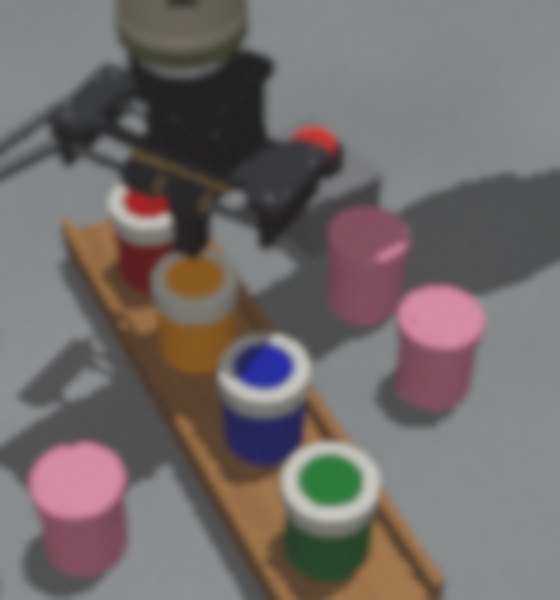

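The tip (190,250) is just over the amber disc (193,277). The jars are where they were and the button is up. Handing in.

```bash
python3 -c "
from h import *
print(r.close_job())"
```

```text
the job is handed in; nothing more can be done
None
```

I pressed the red call button down and let it go, pointed at the blue jar for about 2.5 s, then at the amber jar for about 2.5 s. I handed the job in at about 11.5 s, still pointing at amber; the hand-in reports no verdict.

- **Button:** It reached its stop, with the force jumping to 37 N. The picture taken after the release showed it back up.
- **Pointing:** At both jars the measured tool position was within about 1 mm of the lid centre I had worked out. The fingertips were about 28 mm above the lid.
- **Contact and movement:** The wrist force stayed near zero over both jars. The last picture showed all four jars standing where they started and the button up. I did not go back to check the bottle or the jacks in the last picture, but the gripper never went near them.
- **Disagreement:** The two cameras differed by up to about 5 mm on the jar lids. They differed by about 7 mm on the button, probably because the side view also took in the side of the cap. Both are inside the 28 mm pointing tolerance.

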